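Find the stamped transit case and push it to the dispatch line

TASK

One of the two grey transit cases is stamped with a white ring and cross underneath: tip both cases over towards the robot, so that each ends up lying on the face that looked at the robot and its underside can be read. Only when both are lying down, push the stamped one along the table, still lying, away from the robot until its stamped end has reached the black dispatch line and the case lies across the line; leave the other lying where it fell. Push only with the fingers, never lift a case, leave the other things on the table alone, and finish with the hand clear.

Things in the scene. Friction and masses are not known exactly. Their poses are not given: they have to be found in the camera images.
- case_a: one of two like grey closed plastic cases, upright at the start: 85 mm deep (own x), 95 wide (y), 125 tall (z), 0.3-0.65 kg, balanced about its middle. Origin: middle of its underside; z runs to the lid, -x out of the face towards the robot (yaw up to 0.25 rad). Lying on that face, own x points up, it is 85 mm high, its lid faces the robot, its underside away
- case_b: the other case, same size, origin and axes. Each has rubber foot strips under its near and far edges, so, pushed at about 100 mm height on its far face towards the robot, it topples about its lower near edge instead of sliding; it overbalances at about 35 degrees and drops onto its near face. Either of the two may stand on the left
- stamp (a point): middle of the stamp, a white inked ring 66 mm across with a diagonal cross in it, in the middle of the underside (in a 3 mm recess) of the case that carries it; hidden until that case is tipped. The other case's underside is plain
- line: dispatch line: flat black tape 25 mm wide (own x, pointing away from the robot) and 560 mm long (own y), running across the table beyond both cases, turned up to 0.1 rad; nothing to bump into. Origin at its middle
- lens_mount: bystander: lens mount: black 50 x 36 mm foot, thin steel post and a round black lens holder, 87 mm tall, standing between the cases; origin at the middle of its foot
- driver: bystander: screwdriver with yellow handle, 150 mm long, lying roughly along x on the robot's side of the lens mount; origin under its middle
- cleaner: bystander: small white bottle, 48 mm across, 110 mm tall, off to the right; origin at the middle of its foot
- screw_jar: bystander: clear jar with steel cap, 56 mm across, 60 mm tall, off to the left; origin at the middle of its foot
- spool: bystander: empty black spool, 80 mm across, 46 mm tall, off to the right; origin at the middle of its foot
- post_clamp: bystander: bare steel post, 32 mm across, 50 mm tall, off to the left; origin at the middle of its foot

How it is judged:
By the outcome, as a careful person would: the job done as asked, in the order asked, and still so for the second after the job is handed in, with the robot touching nothing.
It also fails if it takes over 61 s, if anything falls off the work surface, if the arm or the gripper's body presses on something with over 40 N, if the wrist force passes 120 N, or if a joint passes its speed limit or range.

ROBOT

A 6-joint arm with a two-finger parallel gripper is mounted at the origin on the work surface. World frame = base frame: x ahead of the robot, y to its left, z up, the work surface at z = 0. Lengths are in m, angles in degrees, forces in N, time in s.
With the tool pointing down it reaches from about 0.3 to 0.775 m from the base axis. Payload 14.6 kg.
Tool frame: the origin (TCP) lies at the very end of the fingers, on their centre line; the grasp point (between the pads) lies 19 mm behind it; z points along the fingers, x is the direction in which the jaws open and shut, and the axes are right-handed (so a half turn about z gives the same grasp; the last joint's range is limited). The gripper opens to 94 mm and grips with 3 to 60 N. Pads are 16 mm wide; open, the fingers measure 119 mm over their backs; the gripper's body (75 mm by 177 mm) begins 78 mm behind the grasp point.
Start: joints at [-75.035, 17.183, 87.147, -0, 75.671, -3.816], TCP at [0.177, -0.521, 0.205] pointing down, gripper open.
Joint ranges: [-173.82, 173.82], [-45.26, 126.66], [13.44, 144.39], [-59.66, 239.66], [0, 175.72], [-146.38, 146.38]. Speed limits (degrees/s): [127.2, 127.2, 147.25, 180, 180, 180].

INTERFACE

Orientations are given as [roll, pitch, yaw] about the fixed x, y, z axes, in that order (R = Rz(yaw) Ry(pitch) Rx(roll)).
In Python, from workcell import * gives the robot as it stands.
- The arm moves only by the shell command python3 -m inch 'ROWS'. ROWS is JSON, a list of rows, each an object with "fingers": the opening, from 0 (shut) to 1 (fully open); "travel": the shift along the tool's x, y, z in mm, a list of three; "yaw": the turn about the tool's z in rad. A call has 1 to 10 rows; each row shifts and turns the commanded pose from where the row before left it, along the tool's axes as they then stand; what a row does not reach is not made up. A row lasts 1/10 s, in which the tool goes at most 50 mm and 8.59 degrees, less where a joint would pass 70% of its speed; a pose out of reach is approached as far as the arm can. A call is refused whole if a number of a shift passes 50 or a number of a turn 0.15, either way. A call with a gripper value outside its range is refused whole. The fingers move at their own pace and stop on an object; the grip force is fixed at half the most. Time passes only in rows, so rows that do not move let the fingers close. It gives the time, the measured TCP pose, the force and the opening at its end, in the units of the state.
- get_state(): the state, without advancing time (a new reading comes with each control period).
- capture(name): name is "scene" or "top"; returns a dict with "pixels" (400x640x3 uint8, red, green, blue), "intrinsics" (3x3 intrinsics, pixels), "position" and "rotation" of the camera in the world. Camera axes: x right, y up, looking along -z (the intrinsics and any distortion apply to the point x, -y, -z); pixel columns grow to the right and rows downward; lengths in m; the calibration is good to about 2 mm. A picture is of the moment at which its call begins. There is no depth.
- job_done(): hands the job in, once; it reports no verdict.
The state is a dict: "clock": time; "joint_positions": joint angles; "dq": joint speeds; "tau": joint torques, N m; "tcp_pos": TCP position; "ee_rot": TCP orientation; "ft_force": force on the tool from outside, world axes, zero at the start; "wrist_torque": the same for the moment, N m; "grip_width": finger opening in m.
Only numpy, scipy, OpenCV 4.12 (cv2) and the standard library are available. Lean on these libraries where they do the work, as an engineer would, in place of code of your own. Each camera call takes 0.05 s, during which the arm holds its last target.

## Working session

There is one attempt and no reset: what is moved stays moved. The work goes in short steps, Python scripts to look and compute and a shell command to move; the robot and the scene stay as the last step left them, time stands still between calls to the robot, and variables do not carry over. Pictures are saved under pics/ and viewed, and the job is handed in when it is done.

```bash
mkdir -p pics; ls; cat > h.py <<'E'
from workcell import *
import numpy as np, cv2
def snap(n,f):
    c=capture(n); cv2.imwrite('pics/'+f,c['pixels'][:,:,::-1]); np.savez('pics/'+f[:-4]+'.npz',**{k:c[k] for k in('pixels','intrinsics','position','rotation')}); return c
def ray(c,u,v):
    d=np.linalg.inv(c['intrinsics'])@np.array([u,v,1.]); d=np.array([d[0],-d[1],-d[2]]); return np.array(c['position']),np.array(c['rotation'])@d
def onz(c,u,v,z):
    p,d=ray(c,u,v); return p+d*(z-p[2])/d[2]
def proj(c,P):
    q=np.array(c['rotation']).T@(np.array(P)-np.array(c['position'])); q=np.array([q[0],-q[1],-q[2]]); q=np.array(c['intrinsics'])@q; return q[:2]/q[2]
E
python3 - <<'E'
from h import *
c=snap('scene','s0.png');print(c.keys(),c['position'],c['rotation'],c['intrinsics'])
c=snap('top','t0.png');print(c['position'],c['rotation'],c['intrinsics'])
print(get_state())
E
```

```text
pics
dict_keys(['pixels', 'intrinsics', 'position', 'rotation']) [1.0825858  0.19468973 0.93163021] [ 30.482556     0.70111745 110.51245718] [[397.0511115    0.         317.36074052]
 [  0.         397.0511115  196.98107377]
 [  0.           0.           1.        ]]
[ 0.46434233 -0.00130857  1.30439081] [  4.84007196  -0.58257387 -89.89885549] [[401.24256355   0.         319.14795697]
 [  0.         401.24256355 196.00137403]
 [  0.           0.           1.        ]]
{'clock': 0.1, 'joint_positions': array([-7.50336238e+01,  1.72126116e+01,  8.71755702e+01, -7.50243707e-04,
        7.56712399e+01, -3.81538729e+00]), 'dq': array([ 0.03064933, -0.19725281, -0.1563883 , -0.07053813,  0.03752109,
       -0.01050813]), 'tau': array([ 1.97869012e-03, -5.32643259e+01, -3.53284264e+01,  7.09859957e-02,
        2.35170621e-02, -6.95061954e-05]), 'tcp_pos': array([ 0.17701896, -0.52048928,  0.20495014]), 'ee_rot': array([-1.79996771e+02,  5.93383109e-02, -7.12180487e+01]), 'ft_force': array([-0.40059999,  0.07961726, -0.21538635]), 'wrist_torque': array([-0.00879851,  0.01423249,  0.05266963]), 'grip_width': 0.09411977928418745}
```

```bash
python3 - <<'E'
s=open('h.py').read()
s=s.replace("import numpy as np, cv2","import numpy as np, cv2\nfrom scipy.spatial.transform import Rotation as Ro\ndef RM(c): return Ro.from_euler('xyz',np.array(c['rotation']),degrees=True).as_matrix()").replace("np.array(c['rotation'])@d","RM(c)@d").replace("np.array(c['rotation']).T","RM(c).T")
s+="def load(f): return dict(np.load('pics/'+f+'.npz'))\n"
open('h.py','w').write(s)
E
python3 - <<'E'
from h import *
print(proj(load('t0'),[.177,-.521,.205]),proj(load('s0'),[.177,-.521,.205]))
E
```

```text
[508.51212508 337.81913464] [202.30398278   4.26689879]
```

View pics/s0.png

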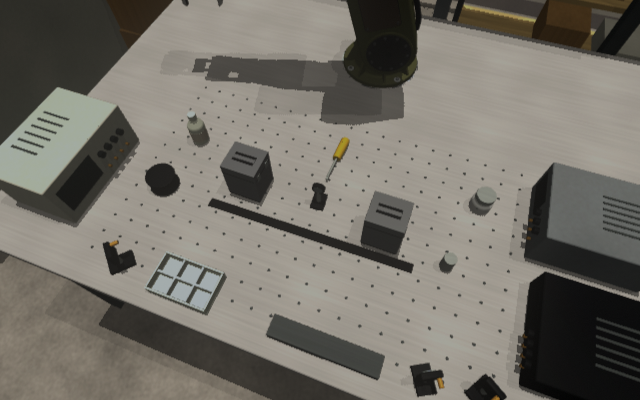

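View pics/t0.png

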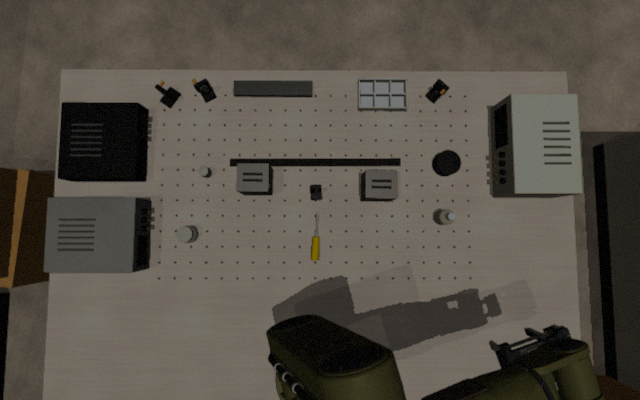

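The top view shows the cases at (254,179) and (380,185), the line at row 162, the lens mount at (316,191) and the driver at (316,240). The scene view agrees. I'll zoom in on the top view to measure.

```bash
python3 - <<'E'
from h import *
im=cv2.imread('pics/t0.png')[145:275,220:420]; cv2.imwrite('pics/t0z.png',cv2.convertScaleAbs(cv2.resize(im,None,fx=4,fy=4,interpolation=cv2.INTER_CUBIC),alpha=1.5))
im=cv2.imread('pics/s0.png')[130:280,200:420]; cv2.imwrite('pics/s0z.png',cv2.convertScaleAbs(cv2.resize(im,None,fx=3.5,fy=3.5,interpolation=cv2.INTER_CUBIC),alpha=1.5))
E
```

```text
(no output)
```

View pics/t0z.png

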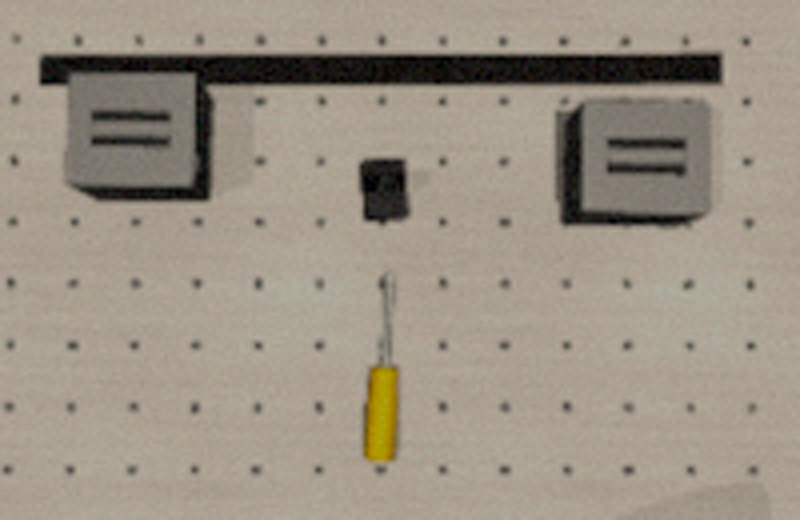

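View pics/s0z.png

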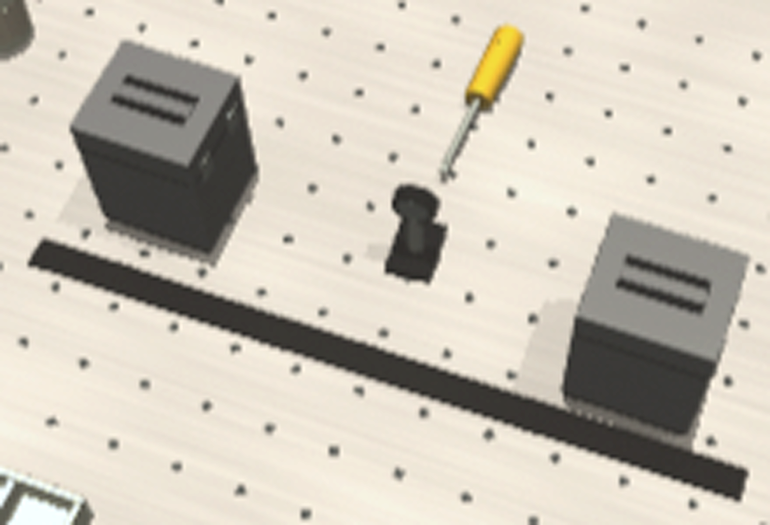

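The tops are neutral grey and clearly segmentable: left at roughly zoom (68-200, 72-190), right at (580-712, 100-216). The line runs across just beyond both cases.

```bash
python3 - <<'E'
from h import *
c=load('t0'); im=c['pixels'].astype(int)
print(im[179,254],im[185,385],im[200,300],im[162,320])
sat=im.max(2)-im.min(2); v=im.sum(2)/3
print(v[179,236:280].astype(int)); print(sat[179,236:280])
m=((sat<9)&(v>75)&(v<130)).astype(np.uint8)
for x0 in (230,350):
    mm=np.zeros_like(m); mm[150:210,x0:x0+60]=m[150:210,x0:x0+60]
    mm=cv2.morphologyEx(mm,cv2.MORPH_CLOSE,np.ones((5,5),np.uint8)); mm=cv2.morphologyEx(mm,cv2.MORPH_OPEN,np.ones((5,5),np.uint8))
    cs=max(cv2.findContours(mm,0,1)[0],key=cv2.contourArea); r=cv2.minAreaRect(cs); bp=cv2.boxPoints(r)
    print(r); P=[onz(c,*(p),.125)[:2] for p in bp]; print(np.round(P,3), 'ctr',np.round(onz(c,*r[0],.125),3))
    print([np.linalg.norm(P[i]-P[(i+1)%4]).round(4) for i in range(4)])
    M=np.array(P)
# line
m=((v<45)).astype(np.uint8); mm=np.zeros_like(m); mm[152:170,225:405]=m[152:170,225:405]
cs=max(cv2.findContours(mm,0,1)[0],key=cv2.contourArea); x,y,w,h=cv2.boundingRect(cs);print(x,y,w,h)
for u in (285,345,395):
    col=np.where(mm[:,u])[0]; print(u,col, onz(c,u,(col.min()+col.max())/2,0).round(3))
print('line ends',onz(c,x,163,0).round(3),onz(c,x+w,163,0).round(3))
print('lens',onz(c,316,191,.04)); print('drv',onz(c,220+387/4,145+270/4,0),onz(c,220+380/4,145+460/4,.01))
E
```

```text
[43 40 36] [70 67 62] [68 68 63] [14  4  3]
[96 79 78 76 79 78 66 39 35 38 33 39 38 35 37 36 37 40 39 42 40 35 45 46
 50 51 54 83 80 81 82 79 66 15 14 13 44 79 97 96 99 96 95 98]
[13  7 10 10  8  8  6  9  8  6  6  9  7  3  4  4  3  2  7  7  6  6  3  1
  5  6  6  6  7 10 10  6  8  7  6 14  7 13 17 17 14 16 15 14]
((252.0, 177.0), (26.0, 30.0), 90.0)
[[0.659 0.231]
 [0.659 0.142]
 [0.582 0.141]
 [0.581 0.229]] ctr [0.62  0.186 0.125]
[np.float64(0.0888), np.float64(0.0775), np.float64(0.0883), np.float64(0.0774)]
((381.9706115722656, 177.61766052246094), (26.541353225708008, 12.46207046508789), 2.726310968399048)
[[ 0.603 -0.159]
 [ 0.64  -0.161]
 [ 0.636 -0.24 ]
 [ 0.599 -0.238]] ctr [ 0.619 -0.199  0.125]
[np.float64(0.0373), np.float64(0.0789), np.float64(0.0373), np.float64(0.0787)]
230 159 170 11
285 [159 160 161 162 163 164 165] [0.687 0.098 0.   ]
345 [159 160 161 162 163 164 165] [ 0.687 -0.099  0.   ]
395 [159 160 161 162 163 164 165] [ 0.688 -0.264  0.   ]
line ends [0.683 0.278 0.   ] [ 0.685 -0.28   0.   ]
lens [ 0.58729824 -0.00398202  0.04      ]
drv [ 0.52097073 -0.00667534  0.        ] [ 0.36878599 -0.00138881  0.01      ]
```

```bash
python3 - <<'E'
from h import *
c=load('t0'); v=c['pixels'].astype(float).mean(2)
v=cv2.GaussianBlur(v,(3,3),0.6)
k=6
def cross(prof,thr_lo,thr_hi,start,step):
    i=start
    while thr_lo<prof[i]<thr_hi or i==start: i+=step
    a,b=prof[i-step],prof[i]; t=thr_hi if b>=thr_hi else thr_lo
    return i-step+step*(t-a)/(b-a)
for nm,(u0,u1,v0,v1) in {'L':(236,270,162,193),'R':(365,398,169,200)}.items():
    # print profiles
    for r in range(v0+4,v1-4,6): print(r,v[r,u0-4:u1+5].astype(int))
    for u in range(u0+4,u1-2,7): print('c',u,v[v0-5:v1+6,u].astype(int))
E
```

```text
166 [70 71 72 70 69 69 74 76 76 75 77 77 78 78 76 75 76 77 76 77 77 78 78 78
 79 79 79 78 77 79 80 79 80 80 80 77 61 23 22 39 59 66 65]
172 [106 107 107 105  96  80  77  78  77  77  71  62  57  55  56  57  59  57
  58  60  59  55  58  60  63  64  64  65  62  64  71  78  80  79  79  76
  59  25  21  19  33  65  91]
178 [107 105 105 104  94  81  77  76  78  76  71  65  64  63  64  65  63  63
  63  64  65  65  64  64  65  64  67  69  71  70  72  78  78  81  81  79
  59  23  14  15  36  70  91]
184 [107 107 105  97  83  80  77  77  77  79  79  77  78  80  80  78  81  81
  80  79  80  81  80  81  81  80  80  79  81  81  81  80  80  81  82  76
  63  40  20  20  46  80  94]
c 240 [100  73  25  10  11  23  53  73  76  76  75  76  77  77  77  77  78  78
  77  77  77  78  78  76  77  77  76  77  78  76  78  79  80  71  52  46
  79 100 105 104 103 104]
c 247 [102  76  33  12  13  22  52  73  76  75  77  78  76  77  75  57  30  33
  59  76  77  65  39  29  56  75  78  78  80  80  79  79  79  74  51  24
  22  34  74  99 103 104]
c 254 [100  76  33  11  10  20  55  77  78  78  79  80  79  78  76  
[... 1003 characters left out ...]
 28  73  99 101  90  79  81  79  80  80  80  81  81  80  80  81  81
  81  82  81  81  82  81  82  83  82  83  84  83  83  83  80  61  31  20
  29  72 100 104 105 105]
c 376 [ 16  32  74  99  97  79  70  76  79  79  79  80  80  81  78  59  33  33
  59  79  79  60  35  31  58  78  82  82  82  82  82  84  82  70  44  19
  24  61  92 102 105 105]
c 383 [ 14  44  81 101 101  87  76  79  79  79  80  79  78  79  77  57  31  35
  61  78  80  66  42  31  55  75  79  81  80  80  80  80  81  76  53  19
  24  70 100 105 106 107]
c 390 [ 12  43  82 104 106  92  80  80  79  79  78  78  79  79  76  60  37  33
  56  75  75  64  44  33  43  67  80  80  79  81  81  81  82  78  56  24
  33  73  99 104 106 107]
```

```bash
python3 - <<'E'
from h import *
c=load('t0');s=load('s0')
for n,a in {'L':(252.2,177.0),'R':(381.3,183.6)}.items():
    P=onz(c,*a,.125); print(n,P.round(4), 'scene px of top corners',[proj(s,P+np.array([dx,dy,0])).round(1) for dx,dy in((-.0425,.0475),(-.0425,-.0475),(.0425,.0475),(.0425,-.0475))])
print('L far face',onz(c,252,162.85,.125),'R far',onz(c,381,168.9,.125),'R near',onz(c,381,198,.125))
print('cleaner top',onz(c,451,216,.11),'spool',onz(c,446,162,.046),'jar',onz(c,187,234,.06))
v=c['pixels'].astype(float).mean(2)
for u in (280,300,330,350,390): print(u, v[155:170,u].astype(int))
vs=s['pixels'].astype(float).mean(2)
for u in (225,260,300,340,400):
    col=vs[190:290,u]; r=np.where(col<60)[0]+190; print(u,r)
E
```

```text
L [0.6201 0.1849 0.125 ] scene px of top corners [array([412.6, 202. ]), array([373.4, 190. ]), array([403.6, 233. ]), array([362.8, 220. ])]
R [ 0.6016 -0.1972  0.125 ] scene px of top corners [array([266.4, 151. ]), array([232.8, 140.9]), array([252. , 177.4]), array([217.3, 166.4])]
L far face [0.66238118 0.18620015 0.125     ] R far [ 0.64554311 -0.19679576  0.125     ] R near [ 0.55879132 -0.19581877  0.125     ]
cleaner top [ 0.50663119 -0.40697129  0.11      ] spool [ 0.68052156 -0.41722299  0.046     ] jar [0.45131059 0.39273277 0.06      ]
280 [108 104 106  77  22   8  19  16  15   4  25  71  98  96  97]
300 [ 52  86 105  74  21   7  10  12  16  10  18  79 106  99  72]
330 [ 62  91 107  76   9   2   3   9  11   9  14  76 106 104  81]
350 [112 106 109  79  15   6   8  11   9   7  29  80 104 106 106]
390 [ 85  96  95  63   8  15   5  17  14   3  41  87 108 109  92]
225 [203 204 205 206 207 208 209 210]
260 [190 191 192 193 194 195 196 197 198 199 200 201 214 215 216 217 218 219
 220 221 222]
300 [227 228 229 230 231 232 233 234 235]
340 [241 242 243 244 245 246 247 248]
400 [210 211 217 218 232 233 234 235 236 237 238 239 240 241 242 243 260 261
 262 263 264 265 266 267 268]
```

```bash
python3 -m inch '[{"fingers":0.5,"travel":[0,0,-40],"yaw":0.11},{"fingers":0.5,"travel":[-30,-30,-20],"yaw":0.11},{"fingers":0.5,"travel":[-30,-30,0],"yaw":0.107},{"fingers":0.5,"travel":[0,0,0],"yaw":0}]'
```

```text
clock: 0.5
tcp_pos: [0.2285, -0.4494, 0.2662]
ee_rot: [-179.9, -0.0, -90.0]
ft_force: [-0.1, -0.3, -0.9]
grip_width: 0.0653
```

```bash
python3 -m inch '[{"fingers":0.5,"travel":[-21,-38,0],"yaw":0},{"fingers":0.5,"travel":[-21,-38,0],"yaw":0},{"fingers":0.5,"travel":[-21,-38,0],"yaw":0},{"fingers":0.5,"travel":[-21,-38,0],"yaw":0},{"fingers":0.5,"travel":[-21,-38,0],"yaw":0},{"fingers":0.5,"travel":[-21,-38,0],"yaw":0},{"fingers":0.5,"travel":[-21,-38,0],"yaw":0},{"fingers":0.5,"travel":[-21,-38,0],"yaw":0},{"fingers":0.5,"travel":[-21,-38,0],"yaw":0},{"fingers":0.5,"travel":[0,0,0],"yaw":0}]'
```

```text
clock: 1.5
tcp_pos: [0.5712, -0.2602, 0.2636]
ee_rot: [179.9, 0.1, -89.7]
ft_force: [-0.1, -0.5, -0.7]
grip_width: 0.0473
```

```bash
python3 -m inch '[{"fingers":0.5,"travel":[-16,-30,0],"yaw":0},{"fingers":0.5,"travel":[-16,-30,0],"yaw":0},{"fingers":0.5,"travel":[-16,-30,0],"yaw":0},{"fingers":0.5,"travel":[-17,-31,0],"yaw":0},{"fingers":0.5,"travel":[0,0,0],"yaw":0},{"fingers":0.5,"travel":[0,0,40],"yaw":0},{"fingers":0.5,"travel":[0,0,40],"yaw":0},{"fingers":0.5,"travel":[0,0,40],"yaw":0},{"fingers":0.5,"travel":[0,0,40],"yaw":0},{"fingers":0.5,"travel":[0,0,0],"yaw":0}]'; python3 -c "
from h import *
snap('scene','s1.png')"
```

```text
clock: 2.5
tcp_pos: [0.686, -0.1979, 0.0991]
ee_rot: [179.4, 0.2, -90.0]
ft_force: [-0.3, -0.3, -0.8]
grip_width: 0.0472
```

View pics/s1.png

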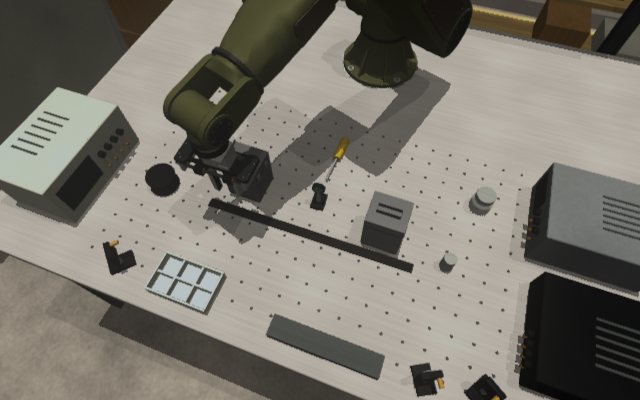

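The fingers are beyond the right-hand case, at about (230,185), so I'll push it towards the robot.

```bash
python3 -m inch '[{"fingers":0.5,"travel":[-2,15,0],"yaw":0},{"fingers":0.5,"travel":[0,10,0],"yaw":0},{"fingers":0.5,"travel":[0,8,0],"yaw":0},{"fingers":0.5,"travel":[0,8,0],"yaw":0},{"fingers":0.5,"travel":[0,8,0],"yaw":0},{"fingers":0.5,"travel":[0,8,0],"yaw":0}]'; python3 -c "
from h import *
snap('scene','s2.png')"
```

```text
clock: 3.15
tcp_pos: [0.6325, -0.1958, 0.1067]
ee_rot: [-179.9, -0.0, -90.0]
ft_force: [3.9, 0.6, 5.2]
grip_width: 0.0471
```

View pics/s2.png

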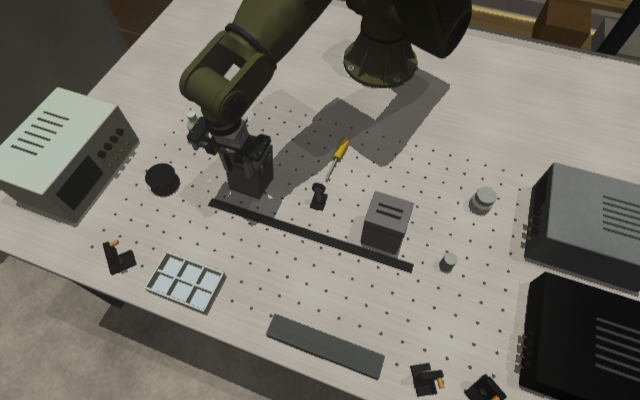

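The case is starting to tip, with a light 4–5 N on the wrist. Continuing.

```bash
python3 -m inch '[{"fingers":0.5,"travel":[0,8,2],"yaw":0},{"fingers":0.5,"travel":[0,8,2],"yaw":0},{"fingers":0.5,"travel":[0,8,0],"yaw":0},{"fingers":0.5,"travel":[0,8,0],"yaw":0}]'; python3 -c "
from h import *
snap('scene','s3.png')"
```

```text
clock: 3.6
tcp_pos: [0.6002, -0.1957, 0.102]
ee_rot: [-179.9, -0.0, -89.9]
ft_force: [3.1, 0.3, 6.6]
grip_width: 0.0469
```

View pics/s3.png

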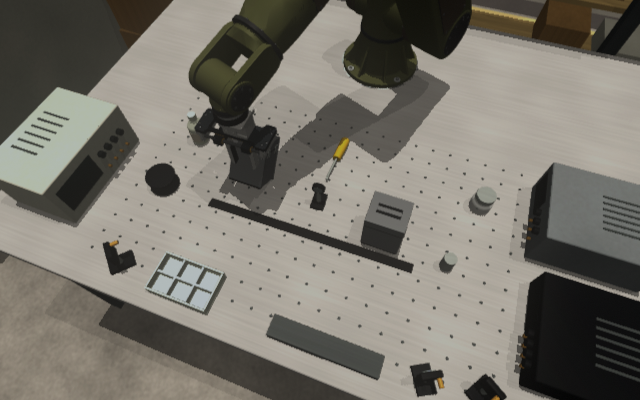

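```bash
python3 -m inch '[{"fingers":0.5,"travel":[0,6,0],"yaw":0},{"fingers":0.5,"travel":[0,6,0],"yaw":0},{"fingers":0.5,"travel":[0,4,0],"yaw":0}]'; python3 -c "
from h import *
snap('scene','s4.png')"
```

```text
clock: 3.95
tcp_pos: [0.5835, -0.1955, 0.101]
ee_rot: [179.9, 0.0, -90.0]
ft_force: [-0.4, -0.2, 0.1]
grip_width: 0.0471
```

View pics/s4.png

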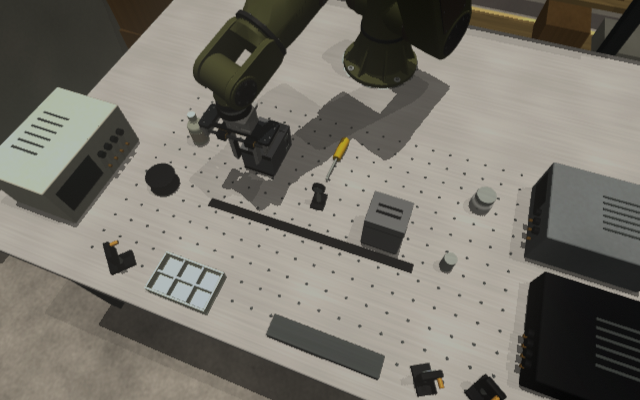

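It has gone over: force is near zero and the case is at (265,150). Retreating up and across to the other case.

```bash
python3 -m inch '[{"fingers":0.5,"travel":[0,-10,-35],"yaw":0},{"fingers":0.5,"travel":[0,-10,-45],"yaw":0},{"fingers":0.5,"travel":[0,-10,-45],"yaw":0},{"fingers":0.5,"travel":[0,-10,-35],"yaw":0},{"fingers":0.5,"travel":[-40,-10,0],"yaw":0},{"fingers":0.5,"travel":[-40,-10,0],"yaw":0},{"fingers":0.5,"travel":[-40,-10,0],"yaw":0},{"fingers":0.5,"travel":[-40,-10,0],"yaw":0},{"fingers":0.5,"travel":[-40,-10,0],"yaw":0},{"fingers":0.5,"travel":[0,0,0],"yaw":0}]'; python3 -c "
from h import *
snap('scene','s5.png')"
```

```text
clock: 5.0
tcp_pos: [0.6745, 0.0092, 0.2609]
ee_rot: [180.0, 0.0, -89.7]
ft_force: [-0.2, -0.2, 0.2]
grip_width: 0.0473
```

View pics/s5.png

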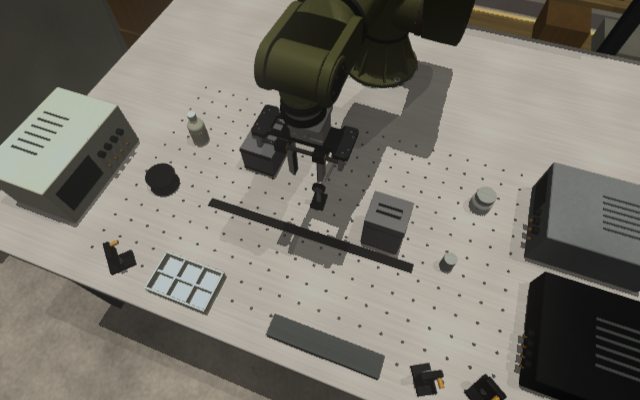

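```bash
python3 -m inch '[{"fingers":0.5,"travel":[-40,-7,0],"yaw":0},{"fingers":0.5,"travel":[-40,-7,0],"yaw":0},{"fingers":0.5,"travel":[-40,-7,0],"yaw":0},{"fingers":0.5,"travel":[-40,-7,0],"yaw":0},{"fingers":0.5,"travel":[-20,-3,0],"yaw":0},{"fingers":0.5,"travel":[0,0,0],"yaw":0}]'; python3 - <<'E'
from h import *
im=cv2.imread('pics/s5.png')[120:190,220:320]; cv2.imwrite('pics/s5z.png',cv2.convertScaleAbs(cv2.resize(im,None,fx=6,fy=6,interpolation=cv2.INTER_CUBIC),alpha=2.))
E
```

```text
clock: 5.65
tcp_pos: [0.7049, 0.1861, 0.2606]
ee_rot: [179.9, -0.0, -89.8]
ft_force: [-0.4, -0.9, 0.2]
grip_width: 0.0472
```

View pics/s5z.png

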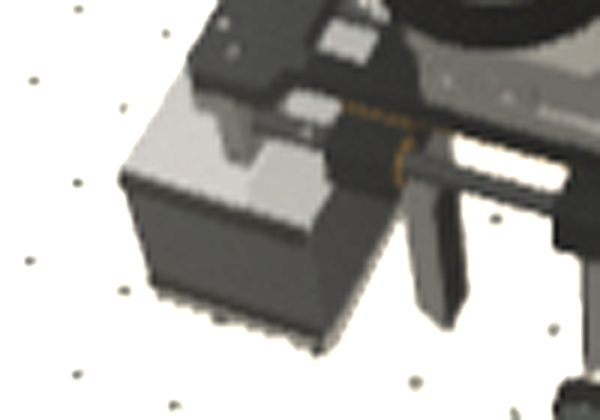

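The right-hand case lies flat and its underside (zoom 130–330, 190–340) is plain. Next is the left case.

```bash
python3 -m inch '[{"fingers":0.5,"travel":[0,0,40],"yaw":0},{"fingers":0.5,"travel":[0,0,40],"yaw":0},{"fingers":0.5,"travel":[0,0,40],"yaw":0},{"fingers":0.5,"travel":[0,0,40],"yaw":0},{"fingers":0.5,"travel":[0,10,0],"yaw":0},{"fingers":0.5,"travel":[0,15,0],"yaw":0},{"fingers":0.5,"travel":[0,8,0],"yaw":0},{"fingers":0.5,"travel":[0,8,0],"yaw":0},{"fingers":0.5,"travel":[0,8,0],"yaw":0},{"fingers":0.5,"travel":[0,8,1],"yaw":0}]'; python3 -c "
from h import *
snap('scene','s6.png')"
```

```text
clock: 6.65
tcp_pos: [0.6481, 0.1837, 0.1013]
ee_rot: [-179.9, 0.0, -90.0]
ft_force: [3.9, 0.4, 4.2]
grip_width: 0.047
```

View pics/s6.png

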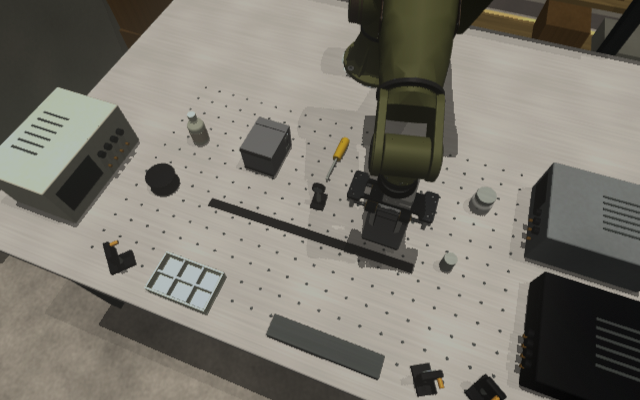

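```bash
python3 -m inch '[{"fingers":0.5,"travel":[0,8,1],"yaw":0},{"fingers":0.5,"travel":[0,8,1],"yaw":0},{"fingers":0.5,"travel":[0,8,0],"yaw":0},{"fingers":0.5,"travel":[0,8,0],"yaw":0},{"fingers":0.5,"travel":[0,6,0],"yaw":0},{"fingers":0.5,"travel":[0,6,0],"yaw":0},{"fingers":0.5,"travel":[0,3,0],"yaw":0}]'; python3 -c "
from h import *
snap('scene','s7.png')"
```

```text
clock: 7.4
tcp_pos: [0.6031, 0.1848, 0.1026]
ee_rot: [-179.5, 0.1, -90.0]
ft_force: [4.9, -1.7, 28.8]
grip_width: 0.0471
```

View pics/s7.png

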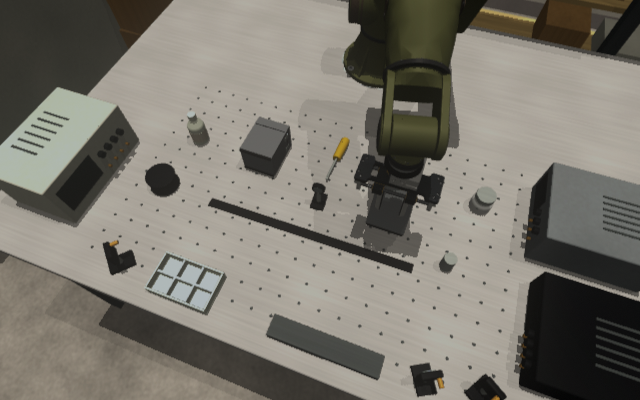

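```bash
python3 -m inch '[{"fingers":0.5,"travel":[0,0,0],"yaw":0}]'; python3 -c "
from h import *
snap('scene','s8.png');im=cv2.imread('pics/s8.png')[130:260,320:470]; cv2.imwrite('pics/s8z.png',cv2.convertScaleAbs(cv2.resize(im,None,fx=4.5,fy=4.5,interpolation=cv2.INTER_CUBIC),alpha=2.))"
```

```text
clock: 7.55
tcp_pos: [0.6028, 0.1848, 0.102]
ee_rot: [-179.6, 0.1, -89.9]
ft_force: [3.5, 0.1, 23.4]
grip_width: 0.0469
```

View pics/s8z.png

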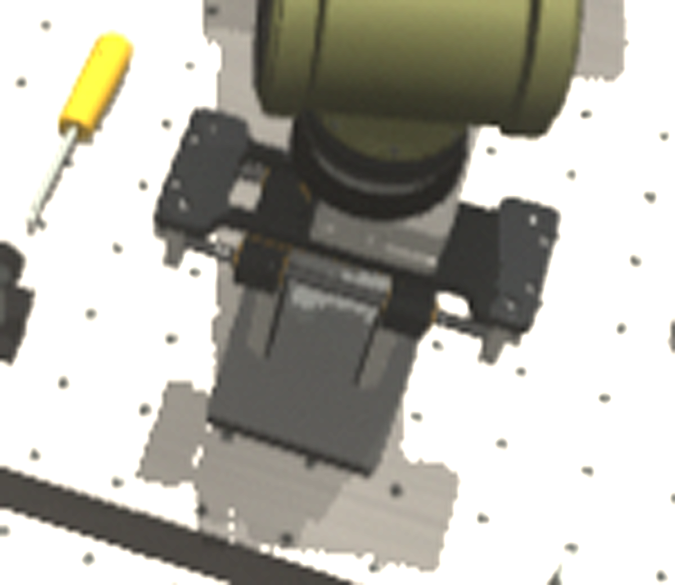

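The case is about at balance, but the fingertips press down on the slanted face (23 N). I'll ease them up while carrying on towards the robot.

```bash
python3 -m inch '[{"fingers":0.5,"travel":[0,0,-4],"yaw":0},{"fingers":0.5,"travel":[0,3,-2],"yaw":0}]'; python3 -m inch '[{"fingers":0.5,"travel":[0,5,-1],"yaw":0}]'
```

```text
clock: 7.8
tcp_pos: [0.5975, 0.1843, 0.1042]
ee_rot: [179.9, -0.0, -89.9]
ft_force: [0.4, -0.6, -0.9]
grip_width: 0.0467
clock: 7.9
tcp_pos: [0.5921, 0.1843, 0.1047]
ee_rot: [179.9, -0.0, -89.9]
ft_force: [0.3, -0.4, 0.4]
grip_width: 0.047
```

```bash
python3 -m inch '[{"fingers":0.5,"travel":[0,-8,-35],"yaw":0},{"fingers":0.5,"travel":[0,-5,-40],"yaw":0},{"fingers":0.5,"travel":[0,0,-40],"yaw":0},{"fingers":0.5,"travel":[0,0,-30],"yaw":0},{"fingers":0.5,"travel":[0,40,0],"yaw":0},{"fingers":0.5,"travel":[0,40,0],"yaw":0},{"fingers":0.5,"travel":[0,40,0],"yaw":0},{"fingers":0.5,"travel":[0,40,0],"yaw":0},{"fingers":0.5,"travel":[0,40,0],"yaw":0},{"fingers":0.5,"travel":[0,10,0],"yaw":0}]'; python3 -c "
from h import *
snap('scene','s9.png');snap('top','t9.png')
im=cv2.imread('pics/s9.png')[110:280,220:440]; cv2.imwrite('pics/s9z.png',cv2.convertScaleAbs(cv2.resize(im,None,fx=3.5,fy=3.5,interpolation=cv2.INTER_CUBIC),alpha=1.6))"
```

```text
clock: 8.9
tcp_pos: [0.3928, 0.1842, 0.2502]
ee_rot: [180.0, -0.0, -89.9]
ft_force: [0.8, 0.0, -0.9]
grip_width: 0.0468
```

View pics/s9z.png

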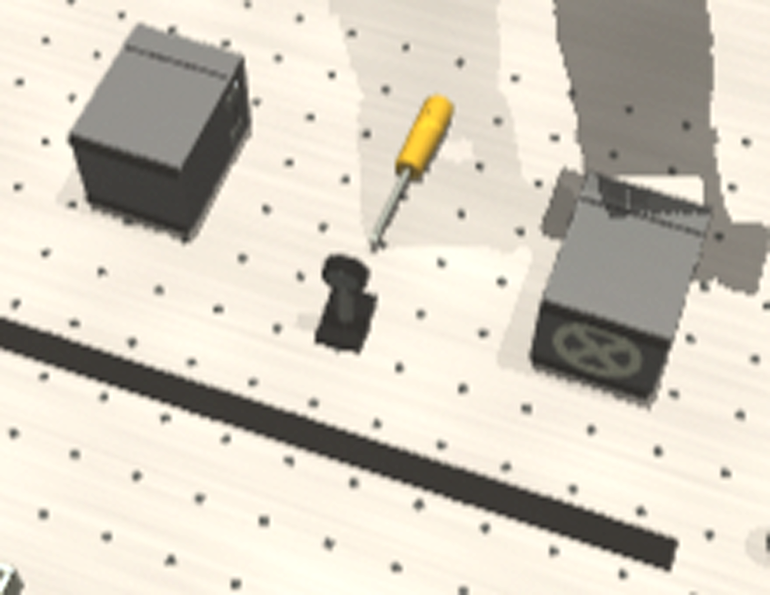

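View pics/t9.png

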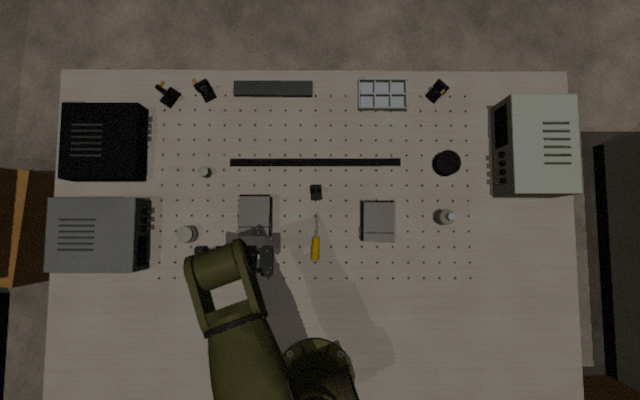

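The stamped case is the left one, with the ring and cross at zoom (597,348), and both cases are lying down. Next I measure the stamped face in the top view (edge near row 195) and in the scene view.

```bash
python3 - <<'E'
from h import *
c=load('t9');v=c['pixels'].astype(float).mean(2)
for u in (243,250,257,265): print(u,v[188:204,u].astype(int))
for r in (200,210,220,228): print(r,v[r,232:276].astype(int))
for r in (194,195,196): print(onz(c,254,r,.085).round(4))
s=load('s9')
# bottom far corners in scene zoom
for p in ((533,365),(650,402),(545,302),(672,340)): print(p, onz(s,220+p[0]/3.5-.4,110+p[1]/3.5-.4, 0.085 if p[1] in(302,340) else 0).round(4))
print('stamp',onz(s,220+597/3.5-.4,110+348/3.5-.4,.0425).round(4),'line far end near/far',onz(s,220+668/3.5,110+555/3.5,0).round(4))
E
```

```text
243 [106 107 107 105 105 101  76  25  62  79  82  79  78  76  82  80]
250 [110 108 108 106 108 104  77  31  63  81  79  84  84  81  80  82]
257 [104 108 109 108 106 102  75  33  64  80  83  82  82  82  83  83]
265 [108 108 108 108 108 102  73  24  61  82  81  84  86  83  86  86]
200 [107 105 104 106 109  89  63  80  78  82  83  78  81  84  80  81  81  82
  84  84  82  82  83  84  82  82  83  82  82  85  83  84  80  86  82  85
  81  67  17  16  58  97  95  98]
210 [106 111 106 105 105 100  87  84  82  78  79  80  83  79  84  81  80  81
  82  81  84  84  81  80  84  82  86  81  84  82  81  86  80  83  83  87
  83  59  14  19  65  96  95  96]
220 [108 107 107 107 106 100  78  82  81  83  80  79  81  82  81  80  83  81
  83  82  83  81  83  81  84  81  87  83  84  85  82  83  84  85  85  86
  74  37  12  30  72  99  99  98]
228 [106 106 103 105 104  96  78  82  82  83  81  84  82  84  86  81  83  78
  68  58  41  40  38  41  59  72  43  41  48  40  40  54  74  83  86  88
  75  31  45  32  66 103 101 102]
[0.5732 0.185  0.085 ]
[0.5702 0.1849 0.085 ]
[0.5671 0.1849 0.085 ]
(533, 365) [0.5719 0.1458 0.    ]
(650, 402) [0.572  0.2364 0.    ]
(545, 302) [0.5672 0.1439 0.085 ]
(672, 340) [0.5665 0.2352 0.085 ]
stamp [0.5658 0.1877 0.0425] line far end near/far [0.685  0.2788 0.    ]
```

The lying case has its face at x ≈ 0.569–0.572, y ≈ 0.187, yaw ≈ 0, and the line centre is at x ≈ 0.686. The push is therefore about 0.12 m. Descending behind the lid.

```bash
python3 -m inch '[{"fingers":0.5,"travel":[-3,0,40],"yaw":0},{"fingers":0.5,"travel":[0,0,45],"yaw":0},{"fingers":0.5,"travel":[0,0,45],"yaw":0},{"fingers":0.5,"travel":[0,0,45],"yaw":0},{"fingers":0.5,"travel":[0,0,42],"yaw":0},{"fingers":0.5,"travel":[0,0,0],"yaw":0}]'; python3 -c "
from h import *
snap('scene','s10.png')"
```

```text
clock: 9.6
tcp_pos: [0.3939, 0.186, 0.0288]
ee_rot: [179.5, -0.2, -90.0]
ft_force: [0.2, 0.1, 0.9]
grip_width: 0.047
```

View pics/s10.png

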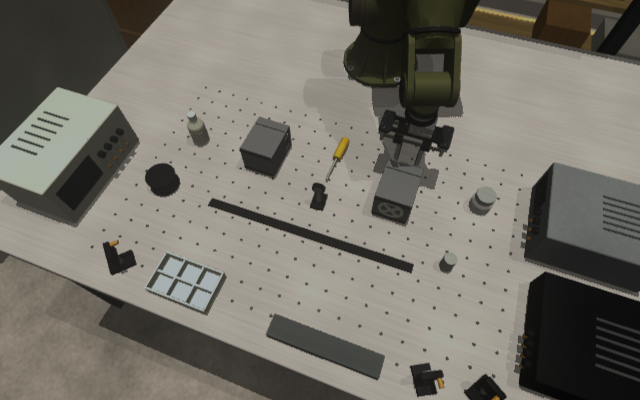

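The hand is behind the lid at about (405,150), and the path to the line is free. Pushing.

```bash
python3 -m inch '[{"fingers":0.5,"travel":[0,-15,0],"yaw":0},{"fingers":0.5,"travel":[0,-15,0],"yaw":0},{"fingers":0.5,"travel":[0,-10,0],"yaw":0},{"fingers":0.5,"travel":[0,-10,0],"yaw":0},{"fingers":0.5,"travel":[0,-10,0],"yaw":0},{"fingers":0.5,"travel":[0,-10,0],"yaw":0},{"fingers":0.5,"travel":[0,-10,0],"yaw":0},{"fingers":0.5,"travel":[0,-10,0],"yaw":0},{"fingers":0.5,"travel":[0,-10,0],"yaw":0},{"fingers":0.5,"travel":[0,-10,0],"yaw":0}]'; python3 -c "
from h import *
snap('scene','s11.png')"
```

```text
clock: 10.65
tcp_pos: [0.5068, 0.1873, 0.0334]
ee_rot: [180.0, -0.0, -90.0]
ft_force: [-5.5, 0.9, 3.9]
grip_width: 0.0472
```

View pics/s11.png

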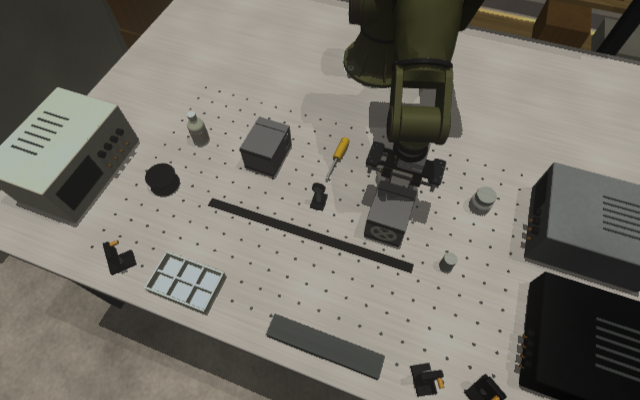

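It is sliding straight, with about 5 N of push. I'll stop a little short and measure.

```bash
python3 -m inch '[{"fingers":0.5,"travel":[0,-10,0],"yaw":0},{"fingers":0.5,"travel":[0,-10,0],"yaw":0},{"fingers":0.5,"travel":[0,-10,0],"yaw":0},{"fingers":0.5,"travel":[0,-6,0],"yaw":0},{"fingers":0.5,"travel":[0,-3,0],"yaw":0},{"fingers":0.5,"travel":[0,0,0],"yaw":0}]'; python3 -c "
from h import *
s=snap('scene','s12.png');t=snap('top','t12.png')
im=cv2.imread('pics/s12.png')[190:290,330:450]; cv2.imwrite('pics/s12z.png',cv2.convertScaleAbs(cv2.resize(im,None,fx=6,fy=6,interpolation=cv2.INTER_CUBIC),alpha=2))
v=t['pixels'].astype(float).mean(2)
for u in (245,250,257,263): print(u,v[152:172,u].astype(int))"
```

```text
clock: 11.3
tcp_pos: [0.5454, 0.1874, 0.0334]
ee_rot: [-180.0, 0.0, -90.0]
ft_force: [0.2, -0.4, 0.1]
grip_width: 0.0472
245 [114 110 112 115 112 109  80  24  25  64  79  78  82  78  78  81  79  81
  80  80]
250 [111 111 114 112 112 114  86  33  34  65  81  79  80  81  81  80  82  83
  81  85]
257 [111 110 111 113 113 109  81  32  31  69  81  80  79  77  80  81  81  79
  83  85]
263 [109 110 111 114 114 110  83  31  35  66  82  81  84  82  84  81  83  83
  79  80]
```

View pics/s12z.png

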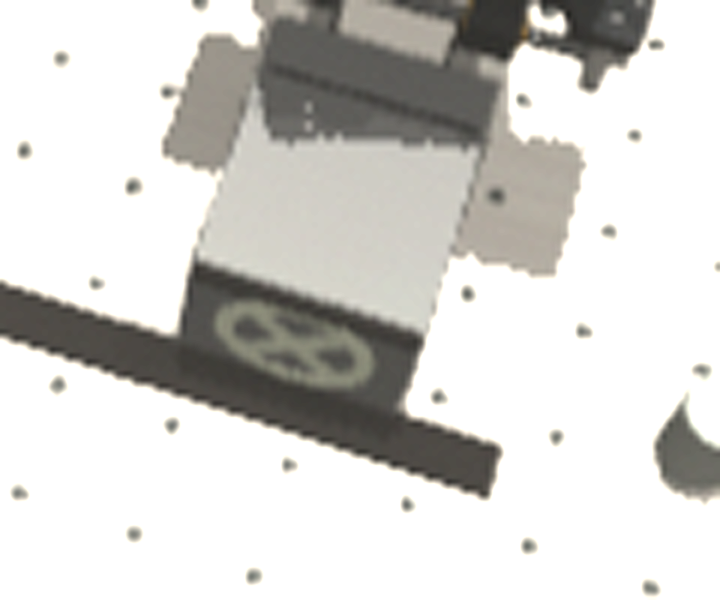

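The face is just past the near edge of the tape (x ≈ 0.677, tape 0.674–0.699) and parallel to it. About 15 mm more puts the end past the tape's middle.

```bash
python3 -m inch '[{"fingers":0.5,"travel":[0,-5,0],"yaw":0},{"fingers":0.5,"travel":[0,-5,0],"yaw":0},{"fingers":0.5,"travel":[0,-4,0],"yaw":0},{"fingers":0.5,"travel":[0,-1,0],"yaw":0},{"fingers":0.5,"travel":[0,0,0],"yaw":0}]'; python3 -c "
from h import *
s=snap('scene','s13.png');t=snap('top','t13.png')
im=cv2.imread('pics/s13.png')[190:290,330:450]; cv2.imwrite('pics/s13z.png',cv2.convertScaleAbs(cv2.resize(im,None,fx=6,fy=6,interpolation=cv2.INTER_CUBIC),alpha=2))
v=t['pixels'].astype(float).mean(2)
for u in (245,250,257,263): print(u,v[150:170,u].astype(int))"
```

```text
clock: 11.9
tcp_pos: [0.5603, 0.1874, 0.0335]
ee_rot: [-180.0, 0.0, -90.0]
ft_force: [-0.2, -1.3, -0.6]
grip_width: 0.047
245 [112 108 111 111  87  31  63  78  80  79  78  80  82  82  81  80  82  81
  79  80]
250 [111 110 108 113  81  38  61  82  82  80  80  84  83  79  79  78  82  83
  82  79]
257 [112 111 113 110  86  31  61  80  82  82  82  80  80  79  78  84  82  82
  80  84]
263 [113 108 110 108  83  34  61  82  82  78  78  83  84  81  79  85  84  79
  83  82]
```

View pics/s13z.png

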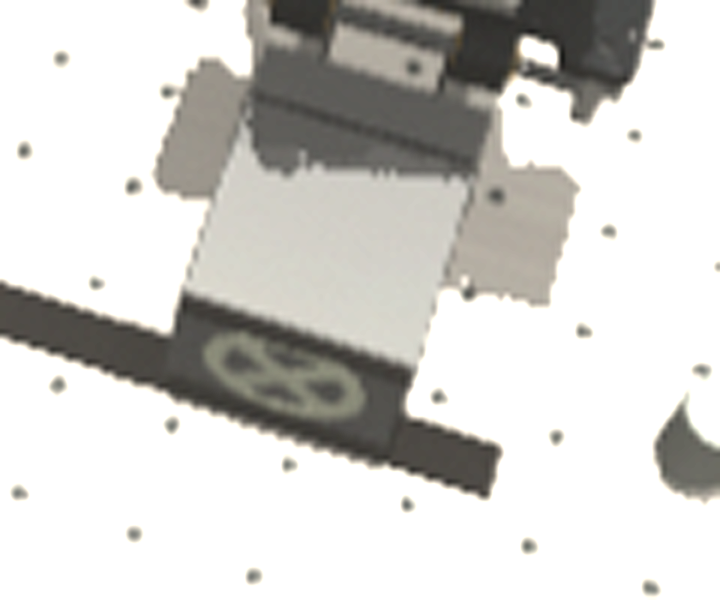

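The end is about 62–64% of the way across the tape and parallel to it, so the stamp plane sits almost over the tape's centre. Backing the hand off.

```bash
python3 -m inch '[{"fingers":0.5,"travel":[0,20,0],"yaw":0},{"fingers":0.5,"travel":[0,40,0],"yaw":0},{"fingers":0.5,"travel":[0,40,0],"yaw":0},{"fingers":0.5,"travel":[0,40,-20],"yaw":0},{"fingers":0.5,"travel":[0,20,-45],"yaw":0},{"fingers":0.5,"travel":[0,0,-45],"yaw":0},{"fingers":0.5,"travel":[0,0,-45],"yaw":0},{"fingers":0.5,"travel":[0,0,-45],"yaw":0},{"fingers":0.5,"travel":[0,0,0],"yaw":0},{"fingers":0.5,"travel":[0,0,0],"yaw":0}]'; python3 -c "
from h import *
s=snap('scene','s14.png');t=snap('top','t14.png')
im=cv2.imread('pics/s14.png')[110:280,200:470]; cv2.imwrite('pics/s14z.png',cv2.convertScaleAbs(cv2.resize(im,None,fx=2.9,fy=2.9,interpolation=cv2.INTER_CUBIC),alpha=1.6))
for p in ((172,375),(390,450)): print(onz(s,330+p[0]/6-.4,190+p[1]/6-.4,0).round(4))
v=t['pixels'].astype(float).mean(2)
for u in (245,263): print(v[150:165,u].astype(int))"
```

```text
clock: 13.0
tcp_pos: [0.4001, 0.1873, 0.2338]
ee_rot: [-179.9, 0.0, -90.0]
ft_force: [-0.7, 0.1, -0.1]
grip_width: 0.0469
[0.6882 0.1448 0.    ]
[0.6888 0.2388 0.    ]
[106 106 107 111  83  32  55  79  77  77  74  78  77  78  77]
[109 106 107 105  82  34  59  78  77  79  77  81  81  80  80]
```

View pics/s14z.png

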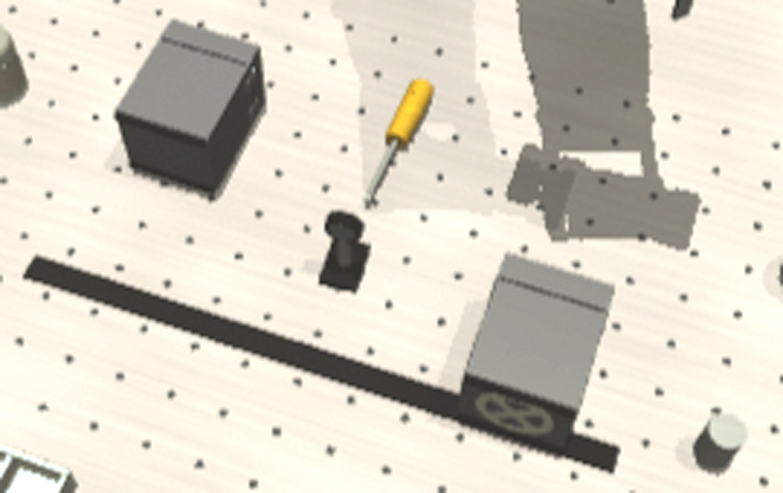

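View pics/t14.png

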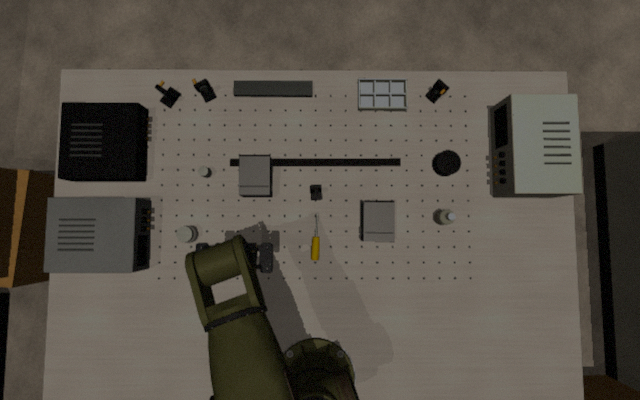

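The stamped case lies across the tape with its end parallel to it. The plain case is where it fell at top-view (378,221), the bystanders have not moved, and the hand is clear. Handing in.

```bash
python3 -c "
from h import *
print(job_done())"
```

```text
the job is handed in; nothing more can be done
None
```

I tipped both cases towards the robot, right one first and then left. The left one carried the ring and cross, so with both lying down I pushed it to the dispatch line with the fingers and handed the job in at about 13 s.

**Stamped case:** its stamped end is at x ≈ 0.689–0.691 m (scene and top views agree). The tape runs from about 0.674 to 0.699 m, so the end is about 60–65% of the way across it. It lies flat and square to the tape, within what the images can resolve.

**Everything else:** the plain case lies where it fell. The bystanders look unmoved, which I judged by eye from the pictures. The hand finished clear, about 0.23 m up and behind the case, with wrist force near zero.

**One irregularity:** while tipping the left case, the fingertips pressed down on its slanted face with up to about 29 N at the wrist. I eased them up and it toppled normally.

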